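# Slide the tall fluid bottle home in the dosing dock

## Task

Slide the tall amber bottle along the bench, upright and without lifting it, into the white dosing dock under the hood until it has gently pressed the orange plate at the back fully home. Leave it standing there, let go, and do not ram it, tip it or disturb the other things on the bench.

Things in the scene. Friction and masses are not known exactly. Their poses are not given: they have to be found in the camera images.
- bottle_center (a point): The bottle to slide: tall amber glass, white label and cap, full, closed, standing on the bench. 52 mm in diameter, straight sides 3 to 150 mm up, 200 mm high, 0.30 to 0.52 kg. The point is on its axis 100 mm above its foot, z up. Sliding it takes 1.4 to 3.6 N; pushed higher than 35 to 50 mm above the bench (by friction) it tips over.
- bottle_foot (a point): Centre of the same bottle's foot, on the bench. Push here, 5 to 25 mm up. The bottle is too tall for an upright gripper to stand beside it with its fingertips that low: lean the gripper back, away from the bottle, 35 to 40 degrees. Two fingertips held 24 mm apart make a cradle that keeps it from slipping off sideways.
- dock: White dosing dock fixed to the bench. Its bay runs along the dock's own +x (horizontal), into which the bottle slides; origin on the bench on the bay's centre line (y = 0). Two aluminium fences 24 mm high, inner faces at y = +-42 mm from x = -40 to +95 mm, flaring to +-60 mm at x = -79 mm. No floor plate: the bottle stays on the bench. White column closes the back at x = 105 mm.
- dock_mouth (a point): Middle of the bay's mouth, on the bench, at x = -75 mm of the dock; its x axis points into the bay. Straight above it is the front edge of the hood, which runs from here back over the whole bay: 140 mm wide, underside 235 mm and top 280 mm above the bench.
- plate (a joint): Travel of the orange plate at the back of the bay, in m: 0 out, 0.015 fully home (hard stop). Upright, 60 mm wide, 4 to 50 mm high, pressed along the dock's +x; resists with 3 N, stays where pushed. How deep it sits is adjustable and not told: its face when out lies at x = -10 to +25 mm of the dock. Find it by feel: sliding, then 3 N more, then a hard stop.
- movement_holder: Bystander: black stepped block with a watch on it, 70 x 55 x 60 mm high; origin under its centre.
- oil_pots: Bystander: black tray with three white-lidded pots, 50 x 110 x 32 mm high; origin under its centre.
- duster_can: Bystander: upright blue can, 52 mm diameter, 170 mm high; origin under its centre.
- driver_a: Bystander: small screwdriver with green end, 125 mm long, lying; origin about mid-length on the bench.
- driver_b: Bystander: the same with a yellow end.
- tweezers: Bystander: brass tweezers lying, 145 mm long; origin under the middle.
- loupe: Bystander: black eyeglass, 36 mm diameter, 28 mm high; origin under its centre.

How it is judged:
By the outcome, as a careful person would: the job done as asked, in the order asked, and still so for the second after the job is handed in, with the robot touching nothing.
It also fails if it takes over 64 s, if anything falls off the work surface, if the arm or the gripper's body presses on something with over 40 N, if the wrist force passes 120 N, or if a joint passes its speed limit or range.

## Robot

A 6-joint arm with a two-finger parallel gripper is mounted at the origin on the work surface. World frame = base frame: x ahead of the robot, y to its left, z up, the work surface at z = 0. Lengths are in m, angles in rad, forces in N, time in s.
With the tool pointing down it reaches from about 0.4 to 0.925 m from the base axis. Payload 12.5 kg.
Tool frame: the origin (TCP) lies on the centre line of the jaws, within the pads' length; the fingertips stand 8 mm ahead of it and the grasp point (between the pads) lies 11 mm behind it; z points along the fingers, y is the line along which they close (so a half turn about z gives the same grasp; the last joint's range is limited). The gripper opens to 95 mm and grips with 3 to 60 N. Pads are 20 mm wide; open, the fingers measure 119 mm over their backs; the gripper's body (75 mm by 180 mm) begins 59 mm behind the grasp point.
Start: joints at [-1.267, 0.491, 1.559, -0, 1.092, -0.106], TCP at [0.249, -0.573, 0.223] pointing down, gripper open.
Joint ranges: [-3.1, 3.1], [-0.84, 2.19], [0.05, 2.79], [-1.13, 4.28], [0.06, 2.93], [-2.69, 2.69]. Speed limits (rad/s): [2.22, 2.22, 2.79, 3.14, 3.14, 3.14].

## Interface

Orientations are given as a unit quaternion [w, x, y, z].
In Python, from rig import bot gives the robot as it stands. Calls block until the motion is done:
- bot.move_pose(position, orientation): joint-space move of the TCP to a pose.
- bot.movel(position, feed=0.15, rotation=None): straight line of the TCP; rotation=None keeps the orientation; feed is the mean speed in m/s.
- bot.goto_joints(angles): joint-space move.
- bot.command_gripper(opening): finger opening in m; the grip force is fixed at half the most; returns when the fingers have stopped.
- bot.hold(seconds).
- bot.ik(position, orientation): joint angles nearest the present ones, or None.
- bot.get_obs(): the state.
- bot.snapshot(name): name is "side" or "top" or "wrist"; returns a dict with "frame" (400x640x3 uint8, red, green, blue), "camera_matrix" (3x3 intrinsics, pixels), "extrinsics" (4x4, takes a point from camera to world coordinates). Camera axes: x right, y down, z forward; pixel columns grow to the right and rows downward; lengths in m; the calibration is good to about 2 mm. A picture is of the moment at which its call begins. There is no depth.
A pose or a line that the arm cannot do raises bot.Unreachable and nothing moves.
- bot.close_job(): hands the job in; it is judged then, once.
The state is a dict: "t": time; "qpos": joint angles; "joint_velocities": joint speeds; "effort": joint torques, N m; "ee_pos": TCP position; "ee_rot": TCP orientation; "contact_force": force on the tool from outside, world axes, zero at the start; "moment": the same for the moment, N m; "grip_width": finger opening in m; "grip_force": force on a finger pad.
Only numpy, scipy, OpenCV 4.12 (cv2) and the standard library are available. Lean on these libraries where they do the work, as an engineer would, in place of code of your own. Each camera call takes 0.05 s, during which the arm holds its last target. There are 200 camera calls.

## Working session

There is one attempt and no reset: what is moved stays moved. The work goes in short steps, each a Python script; the robot and the scene stay as the last script left them, time stands still between calls to the robot, and variables do not carry over. Pictures are saved under pics/ and viewed, at most 10 in all, crops included, and the job is handed in when it is done.

```bash
ls; mkdir -p pics; python3 - <<'E'
from rig import bot
import cv2, pickle
d={}
for n in ("side","top","wrist"):
    s=bot.snapshot(n); d[n]=s
    cv2.imwrite(f"pics/{n}0.png",s["frame"][:,:,::-1])
pickle.dump(d,open("snap0.pkl","wb"))
o=bot.get_obs(); print(o["t"],o["ee_pos"],o["ee_rot"],o["contact_force"],o["grip_width"])
for n in d: print(n,d[n]["camera_matrix"].tolist(),d[n]["extrinsics"].round(4).tolist())
E
```

```text
pics
0.15 [ 0.24898248 -0.57307646  0.22220909] [-4.19893149e-04  9.79081004e-01  2.03470416e-01 -3.71486399e-05] [-0.61692478  0.71328629  0.45319761] 0.09557808573712341
side [[364.1486908331772, 0.0, 321.5421926609325], [0.0, 364.1486908331772, 198.4218045831408], [0.0, 0.0, 1.0]] [[-0.7827, 0.4306, -0.4495, 0.9334], [0.6225, 0.5384, -0.5681, 0.5225], [-0.0026, -0.7244, -0.6894, 0.673], [0.0, 0.0, 0.0, 1.0]]
top [[380.64479395067747, 0.0, 318.9969423149117], [0.0, 380.64479395067747, 202.0915344104757], [0.0, 0.0, 1.0]] [[0.0278, -0.9834, 0.1795, 0.4456], [-0.9996, -0.0278, 0.0025, 0.0263], [0.0025, -0.1795, -0.9837, 0.8645], [0.0, 0.0, 0.0, 1.0]]
wrist [[305.03840123130357, 0.0, 319.11116032578076], [0.0, 305.03840123130357, 201.28050521860268], [0.0, 0.0, 1.0]] [[0.3992, -0.8834, -0.2456, 0.3194], [-0.9169, -0.3847, -0.1067, -0.5431], [-0.0002, 0.2677, -0.9635, 0.3827], [0.0, 0.0, 0.0, 1.0]]
```

View pics/side0.png

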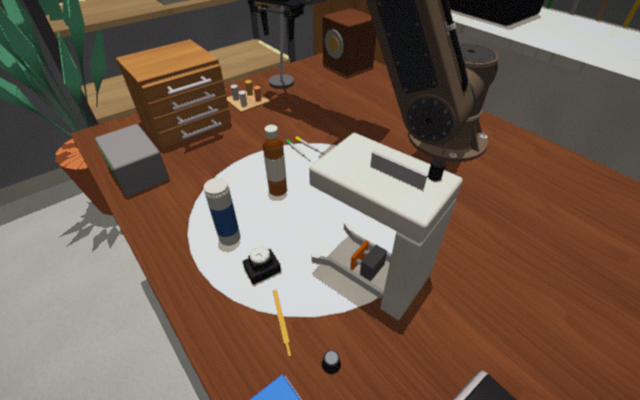

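View pics/top0.png

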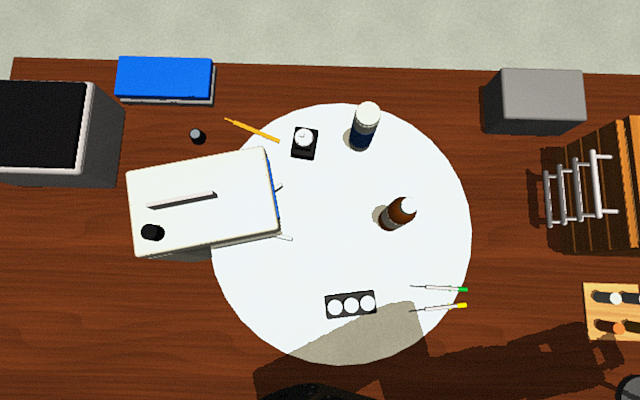

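The side view shows the bottle with its foot near (278,192) and the dock with its fence ends near (315,260) and (347,228). In the top view the bottle is near (393,215), the dock hood spans (127..281,148..258), and the pots, holder and can stand clear. I'll zoom in.

```bash
python3 - <<'E'
import cv2,pickle
d=pickle.load(open("snap0.pkl","rb"))
def crop(n,x,y,w,h,k,out):
    im=cv2.resize(d[n]["frame"][y:y+h,x:x+w,::-1],None,fx=k,fy=k,interpolation=cv2.INTER_CUBIC)
    for i in range(0,w,20): cv2.line(im,(i*k,0),(i*k,6),(0,0,255),1); cv2.putText(im,str(x+i),(i*k+1,16),0,.35,(0,0,255),1)
    for i in range(0,h,20): cv2.line(im,(0,i*k),(6,i*k),(0,0,255),1); cv2.putText(im,str(y+i),(8,i*k+4),0,.35,(0,0,255),1)
    cv2.imwrite(out,im)
crop("top",240,120,190,145,4,"pics/topc.png")
crop("side",200,120,260,200,3,"pics/sidec.png")
E
```

```text
(no output)
```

View pics/topc.png

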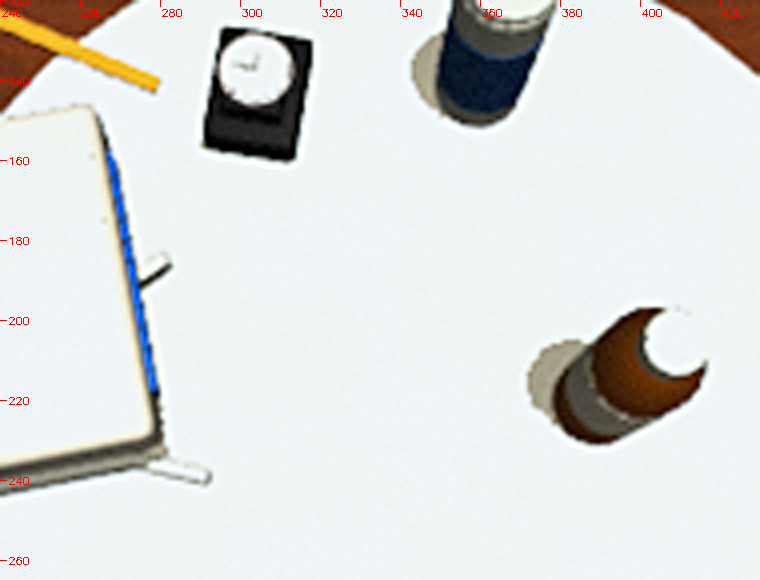

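View pics/sidec.png

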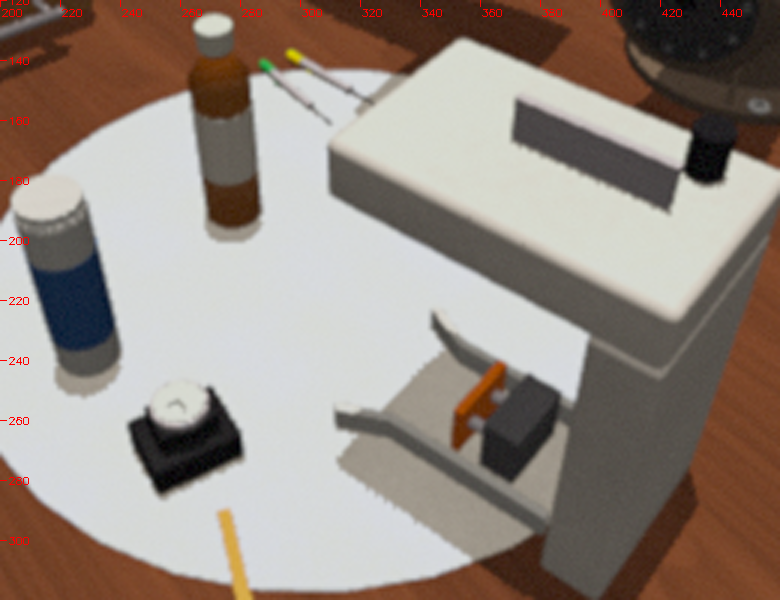

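```bash
cat > geo.py <<'E'
import pickle, numpy as np
d=pickle.load(open("snap0.pkl","rb"))
def proj(n,P,d=d):
    s=d[n]; P=np.atleast_2d(P); E=np.linalg.inv(s["extrinsics"])
    c=P@E[:3,:3].T+E[:3,3]; p=c@s["camera_matrix"].T; return p[:,:2]/p[:,2:]
def ray(n,uv,z,d=d):
    s=d[n]; v=s["extrinsics"][:3,:3]@np.linalg.solve(s["camera_matrix"],[*uv,1]); c=s["extrinsics"][:3,3]
    return c+v*(z-c[2])/v[2]
def tri(a,b):
    A=[];y=[]
    for n,uv in (a,b):
        s=d[n]; v=s["extrinsics"][:3,:3]@np.linalg.solve(s["camera_matrix"],[*uv,1]); v/=np.linalg.norm(v)
        M=np.eye(3)-np.outer(v,v); A.append(M); y.append(M@s["extrinsics"][:3,3])
    return np.linalg.lstsq(np.vstack(A),np.hstack(y),rcond=None)[0]
E
python3 - <<'E'
from geo import *
from scipy.optimize import least_squares
obs=[("top",(265,147),(-.075,-.07,.28)),("top",(278.3,228.5),(-.075,.07,.28)),
("top",(281.5,185),(-.079,-.06,.024)),("top",(292.7,239.7),(-.079,.06,.024)),
("side",(310,167),(-.075,-.07,.28)),("side",(354,133),(-.075,.07,.28)),("side",(310,183),(-.075,-.07,.235)),
("side",(312.5,255),(-.079,-.06,.024)),("side",(344.3,224.5),(-.079,.06,.024))]
def T(p,q): c,s=np.cos(p[2]),np.sin(p[2]); return np.array([p[0]+c*q[0]-s*q[1],p[1]+s*q[0]+c*q[1],q[2]])
f=lambda p:np.hstack([proj(n,T(p,q))[0]-uv for n,uv,q in obs])
r=least_squares(f,[.45,.15,1.5],loss="soft_l1"); p=r.x
print("dock",p,np.degrees(p[2])); print(f(p).reshape(-1,2).round(1).tolist())
# cap/foot of the bottle
print("cap tri",tri(("side",(271.3,127)),("top",(409,205.5))), "hood tri",tri(("side",(310,167)),("top",(265,147))))
for n,uv in (("side",(271.3,127)),("top",(409,205.5))): print(n,"cap",ray(n,uv,.2))
for n,uv in (("side",(277.7,196)),("top",(389.3,230.5))): print(n,"foot edge",ray(n,uv,0))
c,s=np.cos(p[2]),np.sin(p[2])
for uv in ((367.3,241),(351.7,255)):
    w=ray("side",uv,.05)[:2]-p[:2]; print("plate",c*w[0]+s*w[1],-s*w[0]+c*w[1])
# bottle silhouette fit
a=np.linspace(0,2*np.pi,72)
def sil(n,b):
    P=np.vstack([np.c_[b[0]+.026*np.cos(a),b[1]+.026*np.sin(a),0*a+z] for z in (.001,.15)]); return proj(n,P)
for b in [ray("top",(409,205.5),.2)[:2],ray("side",(271.3,127),.2)[:2]]:
    for n in("top","side"):
        q=sil(n,b); print(b,n,"foot circle u",q[:72,0].min(),q[:72,0].max(),"v",q[:72,1].min(),q[:72,1].max())
for nm,uv in (("holder",(303,158)),("can",(359,149)),("pots",(350,304)),("drvA",(410,286)),("drvB",(409,311)),("loupe",(196,137)),("tweezers",(280,141))): print(nm,ray("top",uv,0))
E
```

```text
dock [0.55833285 0.17765085 1.80406838] 103.36550407883543
[[-2.4, -2.6], [0.5, 1.1], [-0.2, 0.4], [-1.2, -2.3], [-1.4, -1.1], [0.5, -2.5], [-0.7, 2.4], [0.7, -1.9], [0.2, -2.6]]
cap tri [ 0.56561112 -0.13186449  0.20132494] hood tri [0.64049068 0.1183418  0.27457275]
side cap [ 0.56496414 -0.13444571  0.2       ]
top cap [ 0.5652668  -0.13167578  0.2       ]
side foot edge [ 0.58109699 -0.11353826  0.        ]
top foot edge [ 0.54214713 -0.13346711  0.        ]
plate 0.0071406144294237864 0.024223568325929003
plate 0.0019956955401857534 -0.02876335262331902
[ 0.5652668  -0.13167578] top foot circle u 377.1767418429535 399.913144737533 v 209.1377211058668 231.69645665699267
[ 0.5652668  -0.13167578] side foot circle u 269.32606881684757 288.31203432754853 v 183.50090933766447 196.22386524465304
[ 0.56496414 -0.13444571] top foot circle u 378.3880142600277 401.1262036590904 v 209.3011350285704 231.86323105363937
[ 0.56496414 -0.13444571] side foot circle u 268.87349636804055 287.82909726696175 v 182.94748792665212 195.62712304962056
holder [0.70798824 0.06913727 0.        ]
can [ 0.73390768 -0.06270698  0.        ]
pots [ 0.37735937 -0.04606902  0.        ]
drvA [ 0.41977346 -0.17877197  0.        ]
drvB [ 0.36603842 -0.17576369  0.        ]
loupe [0.75261065 0.32560247 0.        ]
tweezers [0.74837693 0.12527705 0.        ]
```

```bash
cat > plan.py <<'E'
import numpy as np
from scipy.spatial.transform import Rotation as Rn
dock=np.array([.5583,.1777]); th=np.radians(103.37); ex=np.array([np.cos(th),np.sin(th)]); ey=np.array([-ex[1],ex[0]])
W=lambda x,y: dock+x*ex+y*ey
bottle=np.array([.5652,-.1325]); lean=np.radians(37); hd=np.radians(93); Z=.0175
h=np.array([np.cos(hd),np.sin(hd)]); OFF=.0128+.0231
def quat(sgn):
    z=np.array([*(h*np.sin(lean)),-np.cos(lean)]); x=sgn*np.array([*(h*np.cos(lean)),np.sin(lean)])
    q=Rn.from_matrix(np.c_[x,np.cross(z,x),z]).as_quat(); return q[[3,0,1,2]]
tcp=lambda b,z=Z: [*(np.asarray(b)-OFF*h),z]   # TCP for a bottle centre b in the cradle
E
python3 - <<'E'
from rig import bot; from plan import *
print(W(-.06,0),W(-.007,0))
for s in (-1,1):
    for p in (tcp(bottle-.06*h,.15),tcp(bottle),tcp(W(-.06,0)),tcp(W(.015,0))):
        q=bot.ik(p,quat(s)); print(s,np.round(p,3),None if q is None else np.round(q,2))
E
```

```text
[0.57217431 0.11932617] [0.55991867 0.17088972]
-1 [ 0.57  -0.228  0.15 ] [-0.68  0.72  1.48  0.47  1.43  2.22]
-1 [ 0.567 -0.168  0.018] [-0.62  0.86  1.63  0.54  1.15  2.12]
-1 [0.574 0.083 0.018] [-0.24  0.8   1.83  0.81  0.91  2.21]
-1 [0.557 0.156 0.018] [-0.12  0.78  1.89  0.92  0.84  2.21]
1 [ 0.57  -0.228  0.15 ] [-0.68  0.72  1.48  0.47  1.43 -0.92]
1 [ 0.567 -0.168  0.018] [-0.62  0.86  1.63  0.54  1.15 -1.02]
1 [0.574 0.083 0.018] [-0.24  0.8   1.83  0.81  0.91 -0.94]
1 [0.557 0.156 0.018] [-0.12  0.78  1.89  0.92  0.84 -0.93]
```

```bash
python3 - <<'E'
from rig import bot; from plan import *; import cv2
bot.command_gripper(.024)
bot.move_pose(tcp(bottle-.06*h,.16),quat(-1))
bot.movel(tcp(bottle-.04*h),feed=.08); bot.hold(.3)
o=bot.get_obs(); print(o["t"],o["ee_pos"],np.array(tcp(bottle-.04*h)),o["contact_force"],o["grip_width"])
s=bot.snapshot("side"); f=s["frame"][100:280,190:450,::-1]
cv2.imwrite("pics/pre.png",cv2.resize(f,None,fx=3,fy=3,interpolation=cv2.INTER_CUBIC))
E
```

```text
5.6417 [ 0.56920424 -0.20834573  0.01758849] [ 0.5691723  -0.20829598  0.0175    ] [0.04525357 0.02540379 0.46678988] 0.02403780945566404
```

View pics/pre.png

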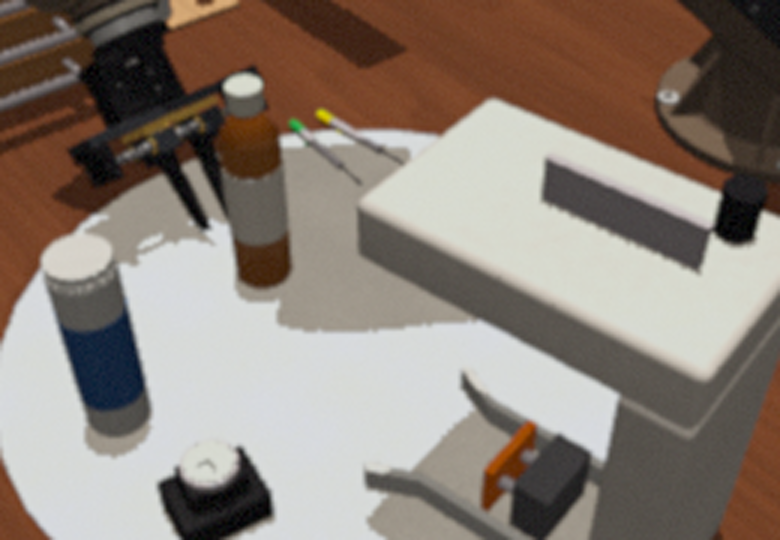

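The picture shows the gripper leaning behind the bottle with the near fingertip at crop (205,225), full image (258,175), low on the bench and clear of the can and drivers. I'll make contact slowly, reading the force.

```bash
python3 - <<'E'
from rig import bot; from plan import *; import geo, cv2
o=bot.get_obs(); f0=o["contact_force"]
p=np.array(o["ee_pos"])+.008*np.array([*(h*np.sin(lean)),-np.cos(lean)]); print("tip proj",geo.proj("side",p+np.array([.018,0,0])))
for k in (-.02,-.01,-.005,0,.005,.01,.015):
    bot.movel(tcp(bottle+k*h),feed=.03); o=bot.get_obs(); d=o["contact_force"]-f0
    print(k,round(o["t"],2),o["ee_pos"].round(4),d.round(2),o["moment"].round(2))
    if np.linalg.norm(d)>12: break
s=bot.snapshot("side"); f=s["frame"][100:280,190:450,::-1]
cv2.imwrite("pics/contact.png",cv2.resize(f,None,fx=3,fy=3,interpolation=cv2.INTER_CUBIC))
E
```

```text
tip proj [[257.89406392 176.88801927]]
-0.02 6.51 [ 0.5682 -0.1884  0.0175] [-0.63 -1.02 -0.81] [-0.25 -0.05  0.01]
-0.01 6.99 [ 0.5676 -0.1782  0.0175] [-1.12 -1.04 -0.23] [-0.17 -0.    0.03]
-0.005 7.31 [ 0.5673 -0.1732  0.0175] [-1.62 -0.18 -1.45] [-0.25 -0.07  0.04]
0 7.62 [ 0.5671 -0.1682  0.0176] [ 0.   -0.4  -0.39] [-0.28 -0.06 -0.02]
0.005 7.94 [ 0.5669 -0.1632  0.0176] [ 0.46 -1.   -0.75] [-0.34 -0.18 -0.13]
0.01 8.26 [ 0.5665 -0.1581  0.0175] [ 0.04 -0.3  -0.53] [-0.31 -0.02 -0.09]
0.015 8.57 [ 0.5662 -0.1531  0.0175] [ 0.51 -0.23 -0.8 ] [-0.21 -0.01 -0.02]
```

View pics/contact.png

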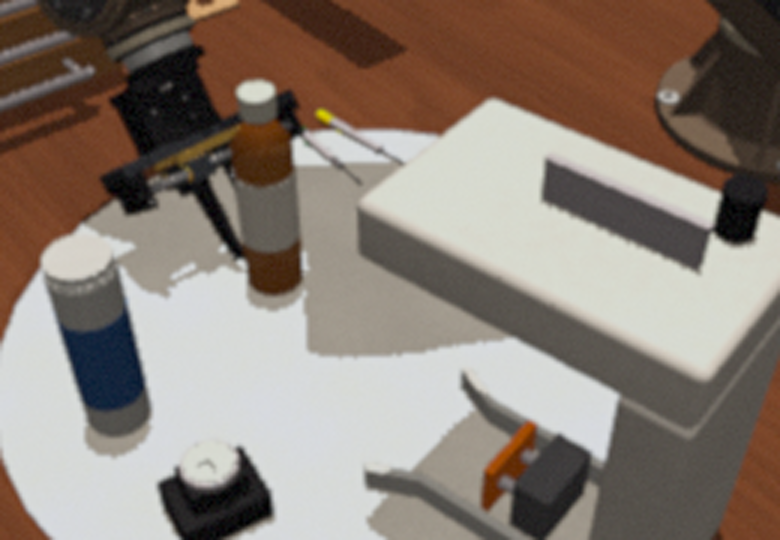

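The bottle moved with the cradle: its cap went from (243,85) to (257,93) in the crop, about 15 mm, and it is still upright. Next is leg 1, up to the bay.

```bash
python3 - <<'E'
from rig import bot; from plan import *; import geo, cv2
a=bottle+.015*h; b=W(-.06,0)
for t in (.5,.8):
    bot.movel(tcp(a+t*(b-a)),feed=.05); o=bot.get_obs(); print(round(o["t"],2),o["contact_force"].round(2),o["ee_pos"].round(4))
c=a+.8*(b-a); print("bottle should be",c,"cap side",geo.proj("side",[*c,.2]),"top",geo.proj("top",[*c,.2]))
s=bot.snapshot("side"); t=bot.snapshot("top")
k=lambda f:cv2.resize(f[:,:,::-1],None,fx=3,fy=3,interpolation=cv2.INTER_CUBIC)
cv2.imwrite("pics/mid.png",np.hstack([k(s["frame"][110:290,220:370]),k(t["frame"][120:300,240:350])]))
E
```

```text
11.14 [-0.55 -2.03  0.12] [ 0.5702 -0.035   0.0175]
12.72 [-0.79 -1.41 -0.63] [0.5725 0.036  0.0175]
bottle should be [0.57062244 0.07195683] cap side [[323.84988235 171.01621053]] top [[294.30872213 199.34441379]]
```

View pics/mid.png

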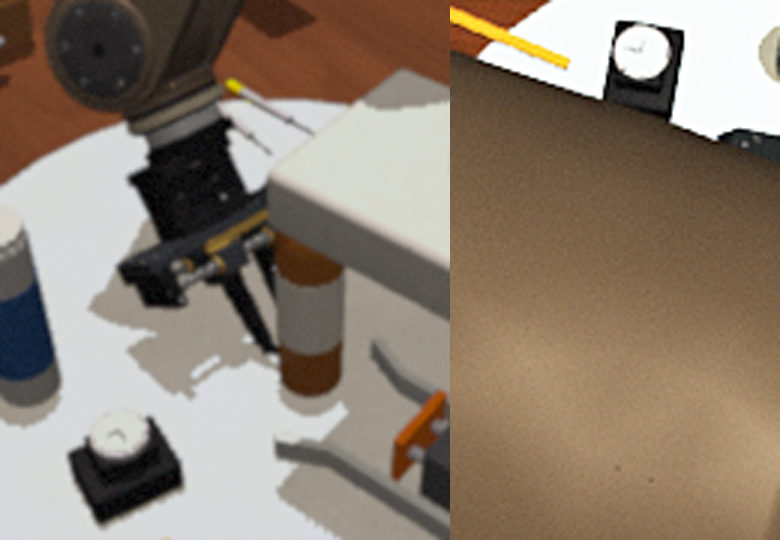

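The left half shows the bottle upright with its foot at crop (310,393), i.e. full image (323,241), midway between the fence tips at (275,440) and (375,345). Its position matches the plan, and the arm only blocks the top view. I'll continue into the bay, stepping on force.

```bash
python3 - <<'E'
from rig import bot; from plan import *
bot.movel(tcp(W(-.06,0)),feed=.05)
def F():
    v=[]
    for _ in range(4): v.append(bot.get_obs()["contact_force"]); bot.hold(.02)
    return np.mean(v,0)
x=-.06
while x<.03:
    x+=.004 if x<-.034 else .001
    bot.movel(tcp(W(x,0)),feed=.02); f=F(); o=bot.get_obs(); e=np.array(o["ee_pos"])-tcp(W(x,0))
    fx,fy=f[:2]@ex,f[:2]@ey
    print(round(x,4),round(o["t"],1),"fx %.1f fy %.1f fz %.1f lag %.2fmm"%(fx,fy,f[2],1e3*e[:2]@ex))
    if fx<-9 or o["t"]>45: break
E
```

```text
-0.056 14.3 fx -1.3 fy -0.1 fz -0.1 lag -0.02mm
-0.052 14.8 fx -0.5 fy -0.7 fz 0.2 lag 0.16mm
-0.048 15.2 fx -1.2 fy -0.8 fz 0.1 lag 0.18mm
-0.044 15.6 fx -1.1 fy -0.2 fz 0.3 lag 0.17mm
-0.04 16.0 fx -0.4 fy -0.0 fz -0.3 lag 0.16mm
-0.036 16.4 fx -0.8 fy -0.1 fz -0.1 lag 0.14mm
-0.032 16.8 fx -0.8 fy -0.3 fz -0.2 lag 0.17mm
-0.031 17.1 fx -1.5 fy -0.4 fz 0.0 lag -0.02mm
-0.03 17.5 fx -1.9 fy -0.1 fz 0.5 lag 0.01mm
-0.029 17.8 fx -2.0 fy 0.2 fz -0.3 lag 0.06mm
-0.028 18.1 fx -2.2 fy -0.1 fz -0.0 lag 0.08mm
-0.027 18.4 fx -1.8 fy -0.5 fz -0.4 lag 0.03mm
-0.026 18.7 fx -1.7 fy -0.3 fz 0.1 lag 0.06mm
-0.025 19.1 fx -2.0 fy -0.1 fz -0.1 lag 0.05mm
-0.024 19.4 fx -1.3 fy -0.2 fz -0.1 lag 0.06mm
-0.023 19.7 fx -1.9 fy -0.4 fz 0.0 lag 0.04mm
-0.022 20.0 fx -3.9 fy -0.5 fz 0.3 lag -0.18mm
-0.021 20.3 fx -4.8 fy 0.1 fz 0.5 lag -0.19mm
-0.02 20.6 fx -4.9 fy 0.1 fz 0.3 lag -0.18mm
-0.019 20.9 fx -5.1 fy -0.4 fz 0.2 lag -0.18mm
-0.018 21.3 fx -4.8 fy -0.1 fz 0.3 lag -0.14mm
-0.017 21.6 fx -4.7 fy 0.1 fz -0.0 lag -0.10mm
-0.016 21.9 fx -5.4 fy -0.3 fz 0.2 lag -0.07mm
-0.015 22.2 fx -4.9 fy -0.2 fz 0.4 lag -0.07mm
-0.014 22.5 fx -4.3 fy 0.1 fz 0.5 lag -0.05mm
-0.013 22.9 fx -5.4 fy -0.2 fz 0.6 lag -0.04mm
-0.012 23.2 fx -4.8 fy -0.1 fz 0.4 lag -0.02mm
-0.011 23.5 fx -5.0 fy -0.4 fz 0.2 lag 0.02mm
-0.01 23.8 fx -4.6 fy -0.0 fz 0.4 lag -0.02mm
-0.009 24.1 fx -5.1 fy -0.1 fz -0.0 lag 0.01mm
-0.008 24.4 fx -4.8 fy -0.3 fz 0.1 lag 0.01mm
-0.007 24.8 fx -6.5 fy 0.3 fz 0.5 lag -0.23mm
-0.006 25.1 fx -11.5 fy 1.2 fz 1.3 lag -0.89mm
```

The force trace is as described: the plate is met at x = -22 mm and the hard stop at about -7 mm, 15 mm later. I'll back off straight and check.

```bash
python3 - <<'E'
from rig import bot; from plan import *; import cv2
b=W(-.006,0)
bot.movel(tcp(b-.015*h),feed=.02); bot.movel(tcp(b-.12*h),feed=.08); bot.hold(.3)
o=bot.get_obs(); print(o["t"],o["contact_force"].round(2),o["ee_pos"])
s=bot.snapshot("side"); cv2.imwrite("pics/end.png",cv2.resize(s["frame"][110:310,190:450,::-1],None,fx=3,fy=3,interpolation=cv2.INTER_CUBIC))
E
```

```text
27.7333 [-0.51 -0.58  0.81] [0.56783904 0.01634489 0.01751773]
```

View pics/end.png

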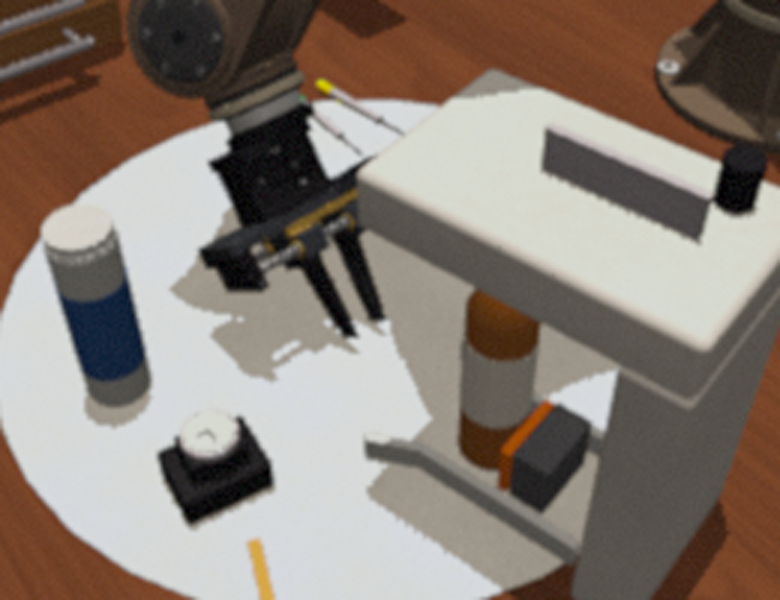

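The bottle stands upright in the bay at crop (495,400). The orange plate at (525,445) is pressed right up to its black block, the fingers at (350,330) are clear, and the bystanders in view haven't moved. I'm handing in the job.

```bash
python3 -c "
from rig import bot
print(bot.close_job())"
```

```text
the job is handed in; nothing more can be done
None
```

The bottle is standing upright in the dock with the orange plate pressed fully home (15 mm travel, then the hard stop at about 11.5 N); the gripper is clear, nothing seen in the final view was disturbed, and I handed the job in at about 28 s.

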